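# Find the ink-tin lid that rocks and press it home

## Robot

A 7-joint arm with a two-finger parallel gripper is mounted at the origin on a cart in front of the work surface, level with it; the furniture and walls round the work are solid. World frame = base frame: x ahead of the robot, y to its left, z up, the work surface at z = 0. Lengths are in m, angles in rad, forces in N, time in s.
With the tool pointing down it reaches from about 0.425 to 0.925 m from the base axis. Payload 6.8 kg.
Tool frame: the origin (TCP) lies midway between the tips of the shut fingers; the grasp point (between the pads) lies 19 mm behind it; z points along the fingers, y is the line along which they close (so a half turn about z gives the same grasp; the last joint's range is limited). The gripper opens to 85 mm and grips with 20 to 120 N. Pads are 22 mm wide; open, the fingers measure 114 mm over their backs; the gripper's body (76 mm by 85 mm) begins 54 mm behind the grasp point. The pads swing forward as they close: fully open they stand 13 mm farther back than shut.
Start: joints at [0.998, 0.477, 0.022, 1.555, -0.011, 1.109, -0.083], TCP at [0.303, -0.603, 0.231] pointing down, gripper open.
Joint ranges: [-2.96, 2.96], [-0.34, 2.1], [-1.41, 1.46], [0.24, 2.44], [-1.37, 4.51], [0.17, 1.92], [-2.96, 2.96]. Speed limits (rad/s): [2.39, 2.39, 3.14, 3.14, 3.14, 3.14, 3.14].

## Interface

Orientations are given as a unit quaternion [w, x, y, z].
In Python, from station import * gives the robot as it stands. The module is installed in compiled form; this text tells all that it offers.
- The arm moves only by the shell command python3 -m jog 'ROWS' [OPENING] [FORCE]. ROWS is JSON, a list of rows, each an object of numbers: "x", "y", "z": the shift along the tool's x, y, z in m; "ax", "ay", "az": the turn, a rotation vector about the tool's x, y, z in rad. In form: [{"x": .., "y": .., "z": .., "ax": .., "ay": .., "az": ..}, ...]. A call has 1 to 12 rows; each row is the pose to reach, as a shift and turn from the pose commanded when the call began, along the tool's axes at that moment; what a row does not reach only later rows make up. A row lasts 1/10 s, in which the tool goes at most 50 mm and 8.59 degrees, less where a joint would pass 70% of its speed; a pose out of reach is approached as far as the arm can. A call with a gripper value outside its range is refused whole. OPENING is the opening, from 0 (shut) to 1 (fully open), set as the call begins (- or left out, the last holds). The fingers move at their own pace and stop on an object; FORCE is the grip in N (left out, the last holds). Time passes only in rows, so rows that repeat a pose let the fingers close. It gives the time, the measured TCP pose, the force, the opening and the grip force at its end, in the units of the state.
- get_obs(): the state, without advancing time (a new reading comes with each control period).
- read_camera(name): name is "scene" or "top"; returns the picture (480x640x3 uint8, red, green, blue); there is no depth.
- camera_params(name): a dict with "K" (3x3 intrinsics, pixels), "D" ([k1, k2, p1, p2, k3] as OpenCV has them; the pictures are not rectified), "origin" and "attitude" of the camera in the world. Camera axes: x right, y up, looking along -z (the intrinsics and any distortion apply to the point x, -y, -z); pixel columns grow to the right and rows downward; lengths in m; the calibration is good to about 2 mm. A picture is of the moment at which its call begins. camera_params takes no time and is no camera call.
- hand_in(): hands the job in; it is judged then, once.
The state is a dict: "t": time; "q": joint angles; "joint_vel": joint speeds; "joint_torque": joint torques, N m; "eef_pos": TCP position; "tool_rot": TCP orientation; "contact_force": force on the tool from outside, world axes, zero at the start; "torque": the same for the moment, N m; "gripper_width": opening from 0.0 (shut) to 1.0 (fully open); "grasp_force": force on a finger pad.
Only numpy, scipy, OpenCV 4.12 (cv2) and the standard library are available. Lean on these libraries where they do the work, as an engineer would, in place of code of your own. Each camera call takes 0.05 s, during which the arm holds its last target. There are 200 camera calls.

## Task

One of the four ink tins in the plywood tray was not closed properly, and its ink would skin over. Press down near the edge of the lids, one after another, until you find the one that rocks under the fingertips, then push on that lid until it sits fully home on its tin, level with the others. Only press: do not lift any lid or tin, and leave the tools lying round the tray where they are.

Things in the scene. Friction and masses are not known exactly. Their poses are not given: they have to be found in the camera images.
- tray: shallow plywood tray with brass corners, 162x162x30 mm, fixed on the table; origin at the centre of its underside, x and y along its sides. In its 2 x 2 compartments, centred 39 mm off its centre along both axes, stand four like ink tins, metal with a teal band, 69 mm wide, 50 mm tall, about 0.45 kg, loose with 1.5 mm of play, feet 6 mm above the table, each under its lid.
- lid_0: one of four identical white slip-on lids, round, 70 mm across; origin at the centre of its flat top, z up out of the lid. Under the 3 mm top an 8 mm deep skirt, 64 mm wide inside, slips over the tin's neck (62 mm). Fully home, the skirt sits on the tin's shoulder and the top is level, 59 mm above the table, and stiff all over. Exactly one of the four lids is not home: any name, any compartment.
- lid_1: one of the four lids (made as lid_0). The lid that is not home rests level on a springy rubber seal in the tin's mouth, 2.5 to 3.5 mm proud. Pressed 20 mm from its centre it tips 0.05 to 0.1 rad under 3 to 5 N, that spot going down 1.2 to 2 mm until the skirt meets the shoulder there; let go, it springs back level.
- lid_2: one of the four lids (made as lid_0). The lid that is not home, pushed on its centre, gives way at about 9 N, slides down onto the tin and stays there; pushed 20 mm off centre it needs two to three times as much.
- lid_3: one of the four lids (made as lid_0); origin at the centre of its top.
- lino_cutter: lino cutter with a pear-shaped wooden handle, 96x30x27 mm, lying loose near the tray; to be left alone; origin at its underside
- lino_block: mounted lino block with a dark green face, 60x75x21 mm, lying loose near the tray; to be left alone; origin at its underside
- ink_tube: white ink tube with a blue cap, 42x146x28 mm, lying loose near the tray; to be left alone; origin at its underside
- wood_peg: wooden clothes peg, 15x72x12 mm, lying loose near the tray; to be left alone; origin at its underside
- red_brush: red-handled brush, 210x16x9 mm, lying loose near the tray; to be left alone; origin at its underside
Things that resemble listed ones, but are neither listed nor needed, are in the scene too. What is shaped like the lid_1 but turquoise is not meant. What is shaped like the lid_3 but green is not meant.

How it is judged:
On the way:
1. a lid that is not home rocks (tips by more than 0.03 rad) under the fingers (((angle between lid_0's own z axis and vertical above 0.03 rad and contact force between lid_0 and the fingers above 0.3 N) or (angle between lid_1's own z axis and vertical above 0.03 rad and contact force between lid_1 and the fingers above 0.3 N) or (angle between lid_2's own z axis and vertical above 0.03 rad and contact force between lid_2 and the fingers above 0.3 N) or (angle between lid_3's own z axis and vertical above 0.03 rad and contact force between lid_3 and the fingers above 0.3 N))), for 0.05 s.
At the end, for the whole second after the job is handed in: All four lids sit home and level on their tins in the tray: the centre of each top face less than 60.1 mm above the table (59 mm when home), tilted less than 0.02 rad, each within 12 mm of where it was (height (world z) of each of lid_0, lid_1, lid_2, lid_3 below 0.0601 m and angle between each of lid_0, lid_1, lid_2, lid_3's own z axis and vertical below 0.02 rad and distance of each of lid_0, lid_1, lid_2, lid_3 from where it was at the start of the episode below 0.012 m); the robot touches nothing.
It fails at once if a lid, alone or with its tin, is lifted (10 mm above its home height) or carried or shoved away (15 mm) (height (world z) of any of lid_0, lid_1, lid_2, lid_3 above 0.069 m or distance of any of lid_0, lid_1, lid_2, lid_3 from where it was at the start of the episode above 0.015 m).
It fails at once if a thing lying round the tray is moved by more than 20 mm (distance of any of lino_cutter, lino_block, ink_tube, wood_peg, red_brush from where it was at the start of the episode above 0.02 m).
It also fails if it takes over 54 s, if anything falls off the work surface, if the arm or the gripper's body presses on something with over 40 N, if the wrist force passes 120 N, or if a joint passes its speed limit or range.

## Working session

There is one attempt and no reset: what is moved stays moved. The work goes in short steps, Python scripts to look and compute and a shell command to move; the robot and the scene stay as the last step left them, time stands still between calls to the robot, and variables do not carry over. Pictures are saved under pics/ and viewed, at most 10 in all, crops included, and the job is handed in when it is done.

```bash
mkdir -p pics; python3 - <<'E'
from station import *
import cv2,numpy as np
o=get_obs();print({k:np.round(v,3) for k,v in o.items()})
for n in("scene","top"):
    cv2.imwrite(f"pics/{n}0.png",read_camera(n)[:,:,::-1]);print(n,camera_params(n))
E
```

```text
{'t': np.float64(0.0), 'q': array([ 0.998,  0.478,  0.022,  1.556, -0.011,  1.109, -0.083]), 'joint_vel': array([ 0.002,  0.001,  0.001, -0.002,  0.   , -0.001,  0.   ]), 'joint_torque': array([ 0.0000e+00, -5.9645e+01,  1.6080e+00, -2.8120e+01,  1.2000e-02,
        9.0000e-03,  0.0000e+00]), 'eef_pos': array([ 0.302, -0.603,  0.23 ]), 'tool_rot': array([-0.001,  0.973,  0.23 , -0.   ]), 'contact_force': array([-0.057, -0.788, -0.108]), 'torque': array([-0.009,  0.035,  0.021]), 'grasp_force': np.float64(0.0), 'gripper_width': np.float64(0.999)}
scene {'K': array([[482.39639354,   0.        , 320.98153092],
       [  0.        , 482.39639354, 239.04346897],
       [  0.        ,   0.        ,   1.        ]]), 'D': array([0.03587424, 0.        , 0.        , 0.        , 0.        ]), 'origin': array([-0.04527289, -0.42533755,  0.60002837]), 'attitude': array([ 0.80279019,  0.39135   , -0.19845661, -0.40371781])}
top {'K': array([[571.42264274,   0.        , 317.68775082],
       [  0.        , 571.42264274, 243.61266146],
       [  0.        ,   0.        ,   1.        ]]), 'D': array([0.00320286, 0.        , 0.        , 0.        , 0.        ]), 'origin': array([ 0.34133191, -0.02614973,  1.12938246]), 'attitude': array([-0.70262678, -0.05575023,  0.06054636,  0.70678261])}
```

View pics/top0.png

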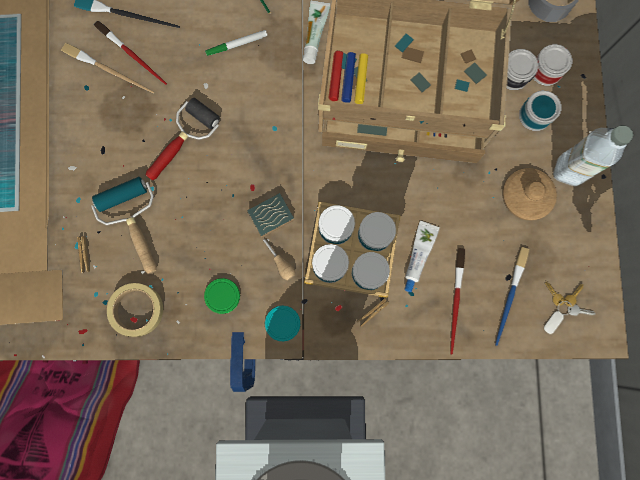

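View pics/scene0.png

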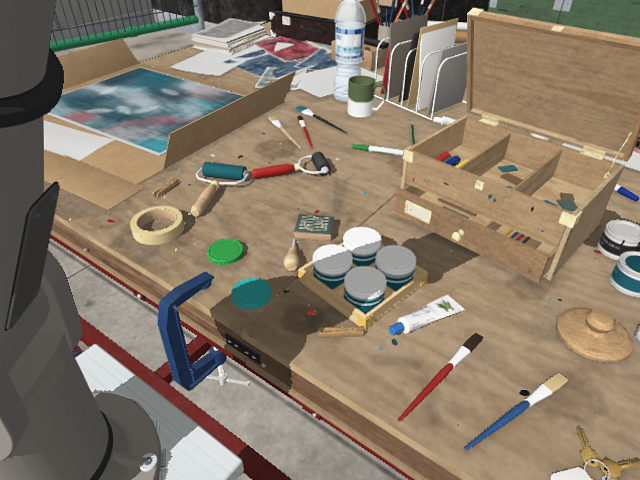

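The top view shows the four lids near pixels (336,224), (376,230), (330,263) and (370,270). The tube is at (422,258), the peg at (372,313), the cutter at (280,260) and the block at (271,213). The arm is off to the right.

```bash
cat > h.py <<'E'
from station import *
import cv2,numpy as np
from scipy.spatial.transform import Rotation as R
def ray(n,px):
    c=camera_params(n);u=cv2.undistortPoints(np.array([[px]],float),c["K"],c["D"])[0,0]
    q=c["attitude"];return np.array(c["origin"]),R.from_quat([*q[1:],q[0]]).apply([u[0],-u[1],-1])
def plane(n,px,z):
    o,d=ray(n,px);return o+d*(z-o[2])/d[2]
E
python3 - <<'E'
from h import *
im=cv2.imread("pics/top0.png");h=cv2.cvtColor(im,cv2.COLOR_BGR2HSV)
m=((h[:,:,1]<40)&(h[:,:,2]>100)).astype(np.uint8)
m[:, :305]=0;m[:,400:]=0;m[:200]=0;m[295:]=0
m=cv2.morphologyEx(m,cv2.MORPH_OPEN,np.ones((5,5)))
for c in cv2.findContours(m,0,2)[0]:
    if cv2.contourArea(c)>200:
        (x,y),r=cv2.minEnclosingCircle(cv2.convexHull(c));print(cv2.contourArea(c),x,y,r,plane("top",(x,y),.059).round(4))
for n,p in dict(tube=(422,258),tubecap=(409,290),peg=(372,313),cut=(284,262),block=(271,213),case=(400,157)).items(): print(n,plane("top",p,.01).round(3))
q=get_obs()["tool_rot"];print(R.from_quat([*q[1:],q[0]]).as_matrix().round(3))
E
```

```text
1007.5 370.7234191894531 269.93084716796875 18.568458557128906 [ 0.4683 -0.1337  0.059 ]
1003.5 329.82525634765625 262.3530578613281 18.481576919555664 [ 0.4832 -0.0567  0.059 ]
986.5 377.31817626953125 229.77272033691406 18.40385627746582 [ 0.5453 -0.1479  0.059 ]
986.0 335.9064636230469 222.61151123046875 18.45052719116211 [ 0.5597 -0.0691  0.059 ]
tube [ 0.497 -0.241  0.01 ]
tubecap [ 0.434 -0.213  0.01 ]
peg [ 0.39  -0.139  0.01 ]
cut [0.491 0.032 0.01 ]
block [0.59  0.059 0.01 ]
case [ 0.705 -0.203  0.01 ]
[[ 0.894  0.448 -0.001]
 [ 0.448 -0.894  0.001]
 [-0.    -0.002 -1.   ]]
```

```bash
python3 -m jog '[{"x":0.03,"y":-0.026,"az":0.05},{"x":0.065,"y":-0.057,"az":0.12},{"x":0.1,"y":-0.088,"az":0.2},{"x":0.135,"y":-0.118,"az":0.27},{"x":0.17,"y":-0.149,"az":0.35},{"x":0.205,"y":-0.18,"az":0.42},{"x":0.24,"y":-0.21,"az":0.5},{"x":0.275,"y":-0.241,"az":0.57},{"x":0.31,"y":-0.271,"az":0.646},{"x":0.345,"y":-0.302,"az":0.646},{"x":0.378,"y":-0.331,"az":0.646},{"x":0.378,"y":-0.331,"az":0.646}]' 0 20
python3 - <<'E'
from h import *
o=get_obs();q=o["tool_rot"];M=R.from_quat([*q[1:],q[0]]).as_matrix();print(M.round(3),o["eef_pos"].round(4),o["contact_force"].round(2),o["q"].round(2))
print((M.T@(np.array([.4916,-.1383,.085])-o["eef_pos"])).round(4))
E
```

```text
[[ 0.894  0.448 -0.001]
 [ 0.448 -0.894  0.001]
 [-0.    -0.002 -1.   ]] [ 0.3023 -0.6029  0.2304] [ 0.26 -0.35  0.21] [ 1.    0.48  0.02  1.56 -0.01  1.11 -0.08]
[ 0.3775 -0.3302  0.1459]validation failed for argument at $[0]...
```

```bash
python3 -m jog '[{"x":0.03,"y":-0.026,"z":0,"ax":0,"ay":0,"az":0.05},{"x":0.065,"y":-0.057,"z":0,"ax":0,"ay":0,"az":0.12},{"x":0.1,"y":-0.088,"z":0,"ax":0,"ay":0,"az":0.2},{"x":0.135,"y":-0.118,"z":0,"ax":0,"ay":0,"az":0.27},{"x":0.17,"y":-0.149,"z":0,"ax":0,"ay":0,"az":0.35},{"x":0.205,"y":-0.18,"z":0,"ax":0,"ay":0,"az":0.42},{"x":0.24,"y":-0.21,"z":0,"ax":0,"ay":0,"az":0.5},{"x":0.275,"y":-0.241,"z":0,"ax":0,"ay":0,"az":0.57},{"x":0.31,"y":-0.271,"z":0,"ax":0,"ay":0,"az":0.646},{"x":0.345,"y":-0.302,"z":0,"ax":0,"ay":0,"az":0.646},{"x":0.378,"y":-0.331,"z":0,"ax":0,"ay":0,"az":0.646},{"x":0.378,"y":-0.331,"z":0,"ax":0,"ay":0,"az":0.646}]' 0 20
cat > s.py <<'E'
import sys
from h import *
o=get_obs();q=o["tool_rot"];M=R.from_quat([*q[1:],q[0]]).as_matrix();print(o["t"],M.round(3).tolist(),o["eef_pos"].round(4),o["contact_force"].round(2),o["gripper_width"])
for n,p in dict(A=(.4916,-.1383),B=(.5066,-.0613),C=(.5214,-.1437),D=(.5364,-.0647)).items():print(n,(M.T@(np.array([*p,.07])-o["eef_pos"])).round(4))
E
python3 s.py
```

```text
t: 1.3
eef_pos: [0.4943, -0.131, 0.2313]
tool_rot: [-0.001, 0.996, -0.085, 0.0]
contact_force: [0.8, -0.2, -0.4]
gripper_width: 0.004
grasp_force: 0.0
1.3 [[0.985, -0.17, 0.001], [-0.17, -0.985, 0.003], [0.001, -0.003, -1.0]] [ 0.4943 -0.131   0.2313] [ 0.77 -0.22 -0.39] 0.004126962543501543
A [-0.0015  0.0082  0.1613]
B [ 0.0002 -0.0703  0.1615]
C [0.0288 0.0084 0.1613]
D [ 0.0302 -0.072   0.1615]
```

```bash
python3 -m jog '[{"x":0,"y":0,"z":0.04,"ax":0,"ay":0,"az":0},{"x":0,"y":0,"z":0.08,"ax":0,"ay":0,"az":0},{"x":0,"y":0,"z":0.12,"ax":0,"ay":0,"az":0},{"x":0,"y":0,"z":0.15,"ax":0,"ay":0,"az":0},{"x":0,"y":0,"z":0.15,"ax":0,"ay":0,"az":0},{"x":0,"y":0,"z":0.15,"ax":0,"ay":0,"az":0}]' 0
python3 - <<'E'
from station import *
import cv2
im=read_camera("scene")[:,:,::-1]; cv2.imwrite("pics/s1.png",cv2.resize(im[180:360,240:480],None,fx=3,fy=3))
E
python3 s.py
```

```text
t: 1.9
eef_pos: [0.4919, -0.1384, 0.0815]
tool_rot: [0.0, 0.996, -0.091, -0.001]
contact_force: [0.3, 0.2, 0.7]
gripper_width: -0.005
grasp_force: 0.0
1.95 [[0.984, -0.181, 0.001], [-0.181, -0.984, -0.0], [0.001, 0.0, -1.0]] [ 0.4929 -0.1385  0.0825] [ 0.72 -0.63  0.18] 0.0040095546046896545
A [-0.0014  0.      0.0125]
B [-0.0005 -0.0784  0.0125]
C [ 0.0289 -0.0001  0.0125]
D [ 0.0294 -0.0805  0.0125]
```

View pics/s1.png

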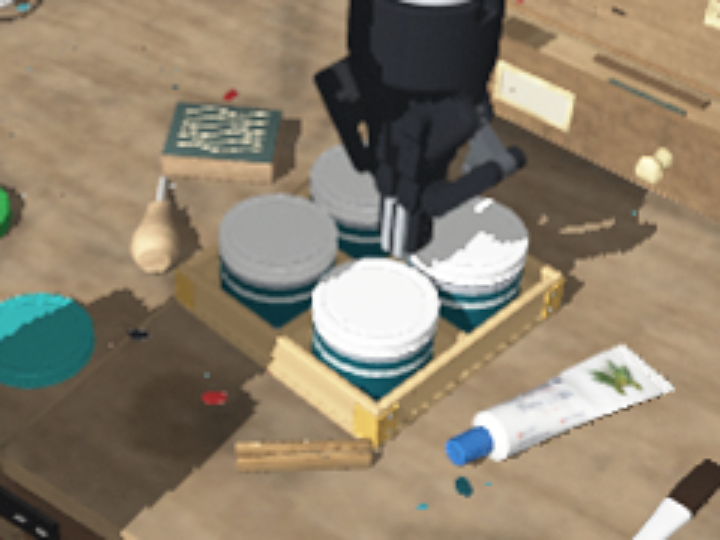

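The picture shows the shut fingertips at crop (405,225), hanging over the far edge of lid A at (375,310). That matches the plan, so I'll press there.

```bash
python3 -m jog '[{"x":0,"y":0,"z":0.01,"ax":0,"ay":0,"az":0},{"x":0,"y":0,"z":0.018,"ax":0,"ay":0,"az":0},{"x":0,"y":0,"z":0.020,"ax":0,"ay":0,"az":0},{"x":0,"y":0,"z":0.021,"ax":0,"ay":0,"az":0},{"x":0,"y":0,"z":0.021,"ax":0,"ay":0,"az":0}]' 0; python3 -m jog '[{"x":0,"y":0,"z":0.001,"ax":0,"ay":0,"az":0},{"x":0,"y":0,"z":0.001,"ax":0,"ay":0,"az":0}]';python3 -m jog '[{"x":0,"y":0,"z":0.001,"ax":0,"ay":0,"az":0},{"x":0,"y":0,"z":0.001,"ax":0,"ay":0,"az":0}]'
```

```text
t: 2.45
eef_pos: [0.4921, -0.1381, 0.0603]
tool_rot: [0.0, 0.996, -0.09, -0.0]
contact_force: [-0.1, 0.6, -0.1]
gripper_width: -0.0
grasp_force: 0.0
t: 2.65
eef_pos: [0.4922, -0.1381, 0.0594]
tool_rot: [0.0, 0.996, -0.09, 0.0]
contact_force: [-0.8, 0.9, 0.2]
gripper_width: 0.002
grasp_force: 0.0
t: 2.85
eef_pos: [0.4924, -0.1381, 0.0588]
tool_rot: [0.0, 0.996, -0.09, 0.0]
contact_force: [-0.4, 0.9, 5.6]
gripper_width: -0.004
grasp_force: 2.5
```

A makes no contact until 0.059 and is then stiff, so it is home. Next is C, across the gap.

```bash
python3 -m jog '[{"x":0,"y":0,"z":-0.015,"ax":0,"ay":0,"az":0},{"x":0.03,"y":0,"z":-0.015,"ax":0,"ay":0,"az":0},{"x":0.03,"y":0,"z":-0.015,"ax":0,"ay":0,"az":0},{"x":0.03,"y":0,"z":-0.005,"ax":0,"ay":0,"az":0},{"x":0.03,"y":0,"z":-0.003,"ax":0,"ay":0,"az":0},{"x":0.03,"y":0,"z":-0.003,"ax":0,"ay":0,"az":0}]' ; python3 -m jog '[{"x":0,"y":0,"z":0.001,"ax":0,"ay":0,"az":0},{"x":0,"y":0,"z":0.001,"ax":0,"ay":0,"az":0}]';python3 -m jog '[{"x":0,"y":0,"z":0.001,"ax":0,"ay":0,"az":0},{"x":0,"y":0,"z":0.001,"ax":0,"ay":0,"az":0}]';python3 -m jog '[{"x":0,"y":0,"z":0.001,"ax":0,"ay":0,"az":0},{"x":0,"y":0,"z":0.001,"ax":0,"ay":0,"az":0}]'
```

```text
t: 3.45
eef_pos: [0.5204, -0.1433, 0.0605]
tool_rot: [-0.0, 0.996, -0.09, -0.001]
contact_force: [-1.0, 0.7, 1.8]
gripper_width: 0.001
grasp_force: 0.8
t: 3.65
eef_pos: [0.5206, -0.1434, 0.0601]
tool_rot: [-0.0, 0.996, -0.09, -0.001]
contact_force: [-2.1, 0.2, 2.6]
gripper_width: 0.0
grasp_force: 1.4
t: 3.85
eef_pos: [0.5208, -0.1434, 0.0596]
tool_rot: [0.0, 0.996, -0.091, -0.001]
contact_force: [-4.9, 0.6, 7.8]
gripper_width: 0.0
grasp_force: 4.1
t: 4.05
eef_pos: [0.521, -0.1434, 0.0591]
tool_rot: [0.0, 0.996, -0.091, -0.001]
contact_force: [-6.4, 0.6, 12.3]
gripper_width: -0.001
grasp_force: 6.6
```

C touches above 60.5 mm, gives at about 2 N, then stiffens with a sideways force. That is rocking, so I'll lift off and push its centre.

```bash
python3 -m jog '[{"x":0,"y":0,"z":-0.015,"ax":0,"ay":0,"az":0},{"x":0.0245,"y":0,"z":-0.015,"ax":0,"ay":0,"az":0},{"x":0.0245,"y":0,"z":-0.015,"ax":0,"ay":0,"az":0},{"x":0.0245,"y":0,"z":-0.006,"ax":0,"ay":0,"az":0},{"x":0.0245,"y":0,"z":-0.005,"ax":0,"ay":0,"az":0},{"x":0.0245,"y":0,"z":-0.005,"ax":0,"ay":0,"az":0}]' ; for i in 1 2 3; do python3 -m jog '[{"x":0,"y":0,"z":0.001,"ax":0,"ay":0,"az":0},{"x":0,"y":0,"z":0.001,"ax":0,"ay":0,"az":0}]' | grep -E 'eef|contact'; done
```

```text
t: 4.65
eef_pos: [0.5443, -0.1477, 0.0623]
tool_rot: [-0.0, 0.996, -0.09, -0.001]
contact_force: [-0.1, 0.5, -0.6]
gripper_width: -0.005
grasp_force: 0.0
eef_pos: [0.5454, -0.1479, 0.0622]
contact_force: [0.1, 0.0, -0.4]
eef_pos: [0.5457, -0.148, 0.0613]
contact_force: [0.2, -0.1, -0.3]
eef_pos: [0.5459, -0.1479, 0.0608]
contact_force: [-1.3, 1.3, 4.1]
```

```bash
python3 -m jog '[{"x":0,"y":0,"z":0.001,"ax":0,"ay":0,"az":0},{"x":0,"y":0,"z":0.002,"ax":0,"ay":0,"az":0},{"x":0,"y":0,"z":0.002,"ax":0,"ay":0,"az":0}]' | grep -E 'eef|contact'
python3 -m jog '[{"x":0,"y":0,"z":0.001,"ax":0,"ay":0,"az":0},{"x":0,"y":0,"z":0.002,"ax":0,"ay":0,"az":0},{"x":0,"y":0,"z":0.002,"ax":0,"ay":0,"az":0}]' | grep -E 'eef|contact'
```

```text
eef_pos: [0.5459, -0.148, 0.059]
contact_force: [-1.7, 1.2, 6.6]
eef_pos: [0.546, -0.148, 0.0586]
contact_force: [-7.3, 1.7, 22.5]
```

The lid gave way and is now stiff at 59 mm. I'll probe its edge once more to confirm it is level, then retract.

```bash
python3 -m jog '[{"x":0,"y":0,"z":-0.017,"ax":0,"ay":0,"az":0},{"x":-0.0245,"y":0,"z":-0.017,"ax":0,"ay":0,"az":0},{"x":-0.0245,"y":0,"z":-0.017,"ax":0,"ay":0,"az":0},{"x":-0.0245,"y":0,"z":-0.006,"ax":0,"ay":0,"az":0},{"x":-0.0245,"y":0,"z":-0.004,"ax":0,"ay":0,"az":0},{"x":-0.0245,"y":0,"z":-0.004,"ax":0,"ay":0,"az":0}]' | grep -E 'eef|contact'; for i in 1 2 3; do python3 -m jog '[{"x":0,"y":0,"z":0.001,"ax":0,"ay":0,"az":0},{"x":0,"y":0,"z":0.001,"ax":0,"ay":0,"az":0}]' | grep -E 'eef|contact'; done
```

```text
eef_pos: [0.5216, -0.1434, 0.0593]
contact_force: [0.7, -0.6, -0.8]
eef_pos: [0.522, -0.1435, 0.0591]
contact_force: [0.1, -0.7, 0.1]
eef_pos: [0.522, -0.1435, 0.0588]
contact_force: [-1.3, 0.6, 5.3]
eef_pos: [0.522, -0.1435, 0.0586]
contact_force: [-4.3, 0.8, 14.2]
```

Lid C is now home and stiff, with contact at 59 mm, the same as A. I'll retract and look.

```bash
python3 -m jog '[{"x":0,"y":0,"z":-0.03,"ax":0,"ay":0,"az":0},{"x":0,"y":0,"z":-0.07,"ax":0,"ay":0,"az":0},{"x":0,"y":0,"z":-0.11,"ax":0,"ay":0,"az":0},{"x":0,"y":0,"z":-0.15,"ax":0,"ay":0,"az":0},{"x":0,"y":0,"z":-0.15,"ax":0,"ay":0,"az":0},{"x":0,"y":0,"z":-0.15,"ax":0,"ay":0,"az":0}]'
python3 - <<'E'
from station import *
import cv2
im=read_camera("scene")[:,:,::-1]; cv2.imwrite("pics/s2.png",cv2.resize(im[180:360,240:480],None,fx=3,fy=3))
E
```

```text
t: 7.65
eef_pos: [0.5221, -0.1436, 0.2082]
tool_rot: [0.0, 0.996, -0.091, 0.001]
contact_force: [0.3, -0.0, -0.3]
gripper_width: -0.003
grasp_force: 0.0
```

View pics/s2.png

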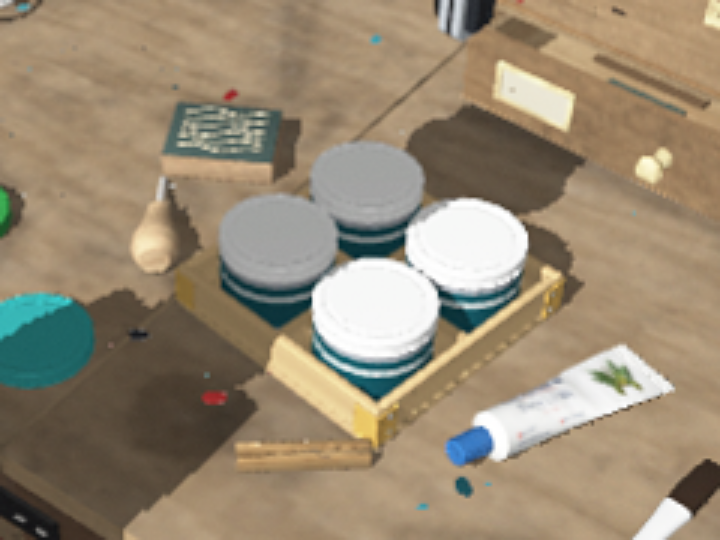

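All four lids sit level, with C at crop (467,243). The tools are where they were and the arm is clear.

```bash
python3 -c "
from station import *
print(hand_in())"
```

```text
the job is handed in; nothing more can be done
None
```

The far-right lid (C) was the loose one: it gave under an edge press, and I pushed it home until it was stiff at 59 mm, level with A; B and D were not pressed, the tools were not moved, and the job is handed in with no verdict shown.

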